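Pull the nested sample cups apart and restock their lanes, old cups in front

ROBOT

A 6-joint arm with a two-finger parallel gripper is mounted at the origin on the work surface. World frame = base frame: x ahead of the robot, y to its left, z up, the work surface at z = 0. Lengths are in m, angles in rad, forces in N, time in s.
With the tool pointing down it reaches from about 0.325 to 0.775 m from the base axis. Payload 5.5 kg.
Tool frame: the origin (TCP) lies between the finger pads; the fingertips stand 19 mm ahead of it and the grasp point (between the pads) is the TCP (arm.finger_overhang is the distance from the TCP to the fingertips, in m); y points along the fingers, x is the direction in which the jaws open and shut, and the axes are right-handed (so a half turn about y gives the same grasp; the last joint's range is limited). The gripper opens to 88 mm and grips with 3 to 60 N. Pads are 20 mm wide; open, the fingers measure 115 mm over their backs; the gripper's body (75 mm by 178 mm) begins 61 mm behind the grasp point.
Start: joints at [-1.325, 0.091, 1.231, -0, 1.82, -0.057], TCP at [0.179, -0.573, 0.242] pointing down, gripper open.
Joint ranges: [-2.87, 2.87], [-0.86, 2.18], [0.17, 2.46], [-1.51, 4.65], [0.06, 2.69], [-2.65, 2.65]. Speed limits (rad/s): [2.57, 2.57, 3.01, 3.14, 3.14, 3.14].

INTERFACE

Orientations are given as a unit quaternion [x, y, z, w].
In Python, from rig import arm, camera, calibration gives the robot as it stands.
- The arm moves only by the shell command python3 -m crank 'ROWS' [FORCE]. ROWS is JSON, a list of rows, each a list of 7 numbers: the closure, from 0 (fully open) to 1 (shut), then the shift along the world's x, y, z in m, then the turn, a rotation vector about the world's x, y, z in rad. In form: [[jaw, x, y, z, wx, wy, wz], ...]. A call has 1 to 5 rows; each row shifts and turns the commanded pose from where the row before left it; what a row does not reach is not made up. A row lasts 1/12 s, in which the tool goes at most 41.7 mm and 7.16 degrees, less where a joint would pass 70% of its speed; a pose out of reach is approached as far as the arm can. A call with a gripper value outside its range is refused whole. The fingers move at their own pace and stop on an object; FORCE is the grip in N (left out, the last holds). Time passes only in rows, so rows that do not move let the fingers close. It gives the time, the measured TCP pose, the force and the opening at its end, in the units of the state.
- arm.get_obs(): the state, without advancing time (a new reading comes with each control period).
- camera(name): name is "side" or "top"; returns (picture, depth): 420x560x3 uint8, red, green, blue; 420x560 float32, m along the optical axis (not along the pixel's ray), 0 where there is no reading.
- calibration(name): a dict with "intrinsics" (3x3 intrinsics, pixels), "xyz" and "rotation" of the camera in the world. Camera axes: x right, y up, looking along -z (the intrinsics and any distortion apply to the point x, -y, -z); pixel columns grow to the right and rows downward; lengths in m; the calibration is good to about 2 mm. A picture is of the moment at which its call begins. calibration takes no time and is no camera call.
- arm.close_job(): hands the job in, once; it reports no verdict.
The state is a dict: "time": time; "joint_pos": joint angles; "dq": joint speeds; "effort": joint torques, N m; "tcp_pos": TCP position; "orientation": TCP orientation; "ft_force": force on the tool from outside, world axes, zero at the start; "wrist_torque": the same for the moment, N m; "gripper_width": finger opening in m.
Only numpy, scipy, OpenCV 4.12 (cv2) and the standard library are available. Lean on these libraries where they do the work, as an engineer would, in place of code of your own. Each camera call takes 0.05 s, during which the arm holds its last target.

TASK

Two freshly washed sample cups, a small one and a large one, stand nested on the steel tray: pull them apart and stand each upright in the rear half of the lane for its own size, behind the older cup, so that the older one gets used first. The older large cup was left at the back of its lane, so bring it forward to the front lip to make room; the older small cup stays at its front lip. Set the cups down rather than dropping them, tip none over, and leave the medium cups and everything else on the bench as they are.

Things in the scene. Friction and masses are not known exactly. Their poses are not given: they have to be found in the camera images.
- new_small_mid (a point): New small cup, light blue, 85 mm tall; round, mouth 64 mm across, collar 62-64 mm over the top 33 mm, tapering below to a 51 mm foot. Point half-way up its axis (42.5 mm above the foot), z to the mouth. At the start nested in the new large cup: its foot rests on a shoulder 75 mm above that cup's foot, its top 45 mm stick out. Loose, 3 mm play all round; free after 40 mm straight up.
- new_large_mid (a point): New large cup, amber yellow, 115 mm tall; round, mouth 64 mm across, collar 62-64 mm over the top 40 mm, tapering below to a 44 mm foot. Point half-way up its axis (57.5 mm above the foot), z to the mouth. At the start on the steel tray with the new small cup in its mouth. About 40 g: pulling the small one askew drags or tips it.
- old_small_mid (a point): Older small cup, light blue, 85 mm tall; round, mouth 64 mm across, collar 62-64 mm over the top 33 mm, tapering below to a 51 mm foot. Point half-way up its axis (42.5 mm above the foot), z to the mouth. At the front lip of the small lane already.
- old_large_mid (a point): Older large cup, amber yellow, 115 mm tall; round, mouth 64 mm across, collar 62-64 mm over the top 40 mm, tapering below to a 44 mm foot. Point half-way up its axis (57.5 mm above the foot), z to the mouth. Left standing at the back of the large lane.
- medium_a_mid (a point): Front medium cup, off-white, 100 mm tall, mouth 64 mm, foot 47 mm; leave alone. Point half-way up its axis (50 mm above the foot), z to the mouth. Stands in the medium lane.
- medium_b_mid (a point): Rear medium cup, off-white, 100 mm tall, mouth 64 mm, foot 47 mm; leave alone. Point half-way up its axis (50 mm above the foot), z to the mouth. Stands in the medium lane.
- lane_small_floor (a point): Lane for small cups (light blue tag on its lip): fixed grey open tray, one of three side by side (94 mm apart, any order) on a white plate. Point: middle of its floor, 12 mm above the bench; x runs to the back of the lane, y across, z up. Inside: x -108 (front lip, 12 mm high, robot side) to +108 mm (back wall, 30 mm), y -41 to +41 mm (side walls 22 mm).
- lane_large_floor (a point): Lane for large cups (amber yellow tag on its lip): fixed grey open tray, one of three side by side (94 mm apart, any order) on a white plate. Point: middle of its floor, 12 mm above the bench; x runs to the back of the lane, y across, z up. Inside: x -108 (front lip, 12 mm high, robot side) to +108 mm (back wall, 30 mm), y -41 to +41 mm (side walls 22 mm).
- lane_medium_floor (a point): Lane for medium cups (off-white tag on its lip): fixed grey open tray, one of three side by side (94 mm apart, any order) on a white plate. Point: middle of its floor, 12 mm above the bench; x runs to the back of the lane, y across, z up. Inside: x -108 (front lip, 12 mm high, robot side) to +108 mm (back wall, 30 mm), y -41 to +41 mm (side walls 22 mm).
- wash_tray: Fixed stainless tray, 160 x 170 mm with a rim 12 mm high, floor 3 mm thick, on which the nested pair stands. Origin at the centre of its underside, z up.
- lids: Stack of loose cup lids, 69 mm across and 38 mm high, behind the steel tray. A bystander. Origin at the centre of its underside.
- amber_bottle: Brown reagent bottle with a blue cap, 76 mm across, 145 mm tall. A bystander. Origin at the centre of its underside.
- well_plate: Flat well plate, 86 x 128 x 18 mm. A bystander. Origin at the centre of its underside.
- pipette: Grey hand pipette lying on the bench, about 260 mm long and 31 mm high. A bystander. Origin near its middle, on the bench.
- wash_bottle: White squeeze bottle with a red cap and bent spout, 68 mm across, 190 mm tall. A bystander. Origin at the centre of its underside.
Things that resemble listed ones, but are neither listed nor needed, are in the scene too. Leave any black or purple look-alike of the part that bears new_small_mid alone.

How it is judged:
At the end, for the whole second after the job is handed in: In the small and the large lane the old cup stands at the front (axis at least 52 mm ahead of the lane's middle, foot within 35 mm of the lip) and the new cup of that size behind it (axis 0 to 95 mm behind the middle); all four upright within 6 degrees, on the lane's floor, at rest (z of new_small_mid in the frame of lane_small_floor between 0.0385 and 0.0465 m and angle between each of new_small_mid, old_small_mid, new_large_mid, old_large_mid's own z axis and vertical below 0.1 rad and y of new_small_mid in the frame of lane_small_floor between -0.025 and 0.025 m and linear speed of each of new_small, old_small, new_large, old_large below 0.02 m/s and x of new_small_mid in the frame of lane_small_floor between 0 and 0.095 m and z of old_small_mid in the frame of lane_small_floor between 0.0385 and 0.0465 m and y of old_small_mid in the frame of lane_small_floor between -0.025 and 0.025 m and x of old_small_mid in the frame of lane_small_floor between -0.1 and -0.052 m and z of new_large_mid in the frame of lane_large_floor between 0.0535 and 0.0615 m and y of new_large_mid in the frame of lane_large_floor between -0.025 and 0.025 m and x of new_large_mid in the frame of lane_large_floor between 0 and 0.095 m and z of old_large_mid in the frame of lane_large_floor between 0.0535 and 0.0615 m and y of old_large_mid in the frame of lane_large_floor between -0.025 and 0.025 m and x of old_large_mid in the frame of lane_large_floor between -0.1 and -0.052 m); the robot touches nothing.
It fails at once if a cup is tipped over (leans more than 35 degrees) (angle between any of new_small_mid, new_large_mid, old_small_mid, old_large_mid's own z axis and vertical above 0.61 rad).
It fails at once if a cup is dropped or thrown (moves faster than 0.65 m/s while nothing touches it, as after a free fall of about 20 mm) ((linear speed of new_small above 0.65 m/s and contact force between anything else and new_small below 0.01 N) or (linear speed of new_large above 0.65 m/s and contact force between anything else and new_large below 0.01 N) or (linear speed of old_small above 0.65 m/s and contact force between anything else and old_small below 0.01 N) or (linear speed of old_large above 0.65 m/s and contact force between anything else and old_large below 0.01 N)).
It fails at once if a medium cup or another bystander (lids, bottles, well plate, pipette) is moved by more than 30 mm (distance of any of medium_a_mid, medium_b_mid, lids, amber_bottle, well_plate, pipette, wash_bottle from where it was at the start of the episode above 0.03 m).
It also fails if it takes over 67 s, if anything falls off the work surface, if the arm or the gripper's body presses on something with over 40 N, if the wrist force passes 120 N, or if a joint passes its speed limit or range.

## Working session

There is one attempt and no reset: what is moved stays moved. The work goes in short steps, Python scripts to look and compute and a shell command to move; the robot and the scene stay as the last step left them, time stands still between calls to the robot, and variables do not carry over. Pictures are saved under pics/ and viewed, and the job is handed in when it is done.

```bash
mkdir -p pics; ls; python3 - <<'E'
from rig import arm,camera,calibration
import cv2,numpy as np
print(arm.get_obs())
for n in("top","side"):
    p,d=camera(n); cv2.imwrite(f"pics/{n}0.png",p[:,:,::-1]); np.save(f"pics/{n}0.npy",d)
    print(n,calibration(n))
E
```

```text
pics
{'time': 0.0, 'joint_pos': array([-1.32470156e+00,  9.18407078e-02,  1.23190157e+00, -2.73206950e-05,
        1.81981749e+00, -5.67463318e-02]), 'dq': array([ 0.00032104, -0.00076744, -0.0011731 ,  0.00125002, -0.00076383,
        0.0013108 ]), 'effort': array([ 6.94934151e-04, -4.46454906e+01, -4.06444216e+01,  6.96824910e-02,
        2.93761538e-02, -1.30848548e-04]), 'tcp_pos': array([ 0.17883624, -0.57244015,  0.24050887]), 'orientation': array([-0.56926264,  0.41940135, -0.41831729,  0.57013438]), 'ft_force': array([-0.50969087,  0.86389316, -0.45275084]), 'wrist_torque': array([ 0.02703402, -0.03416941,  0.01249792]), 'gripper_width': 0.08776141135658419}
top {'intrinsics': array([[475.25845778,   0.        , 285.67478291],
       [  0.        , 475.25845778, 211.22855228],
       [  0.        ,   0.        ,   1.        ]]), 'xyz': array([0.41870585, 0.04109613, 1.28605084]), 'rotation': array([-0.03577435,  0.02939603,  0.71448523, -0.6981167 ])}
side {'intrinsics': array([[515.13754084,   0.        , 277.1889146 ],
       [  0.        , 515.13754084, 211.73451504],
       [  0.        ,   0.        ,   1.        ]]), 'xyz': array([0.24339786, 1.02312749, 1.29338982]), 'rotation': array([-0.04250942,  0.33522226,  0.93152056, -0.13449324])}
```

View pics/top0.png

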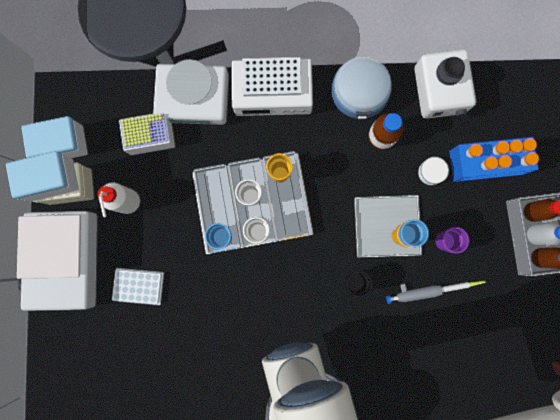

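View pics/side0.png

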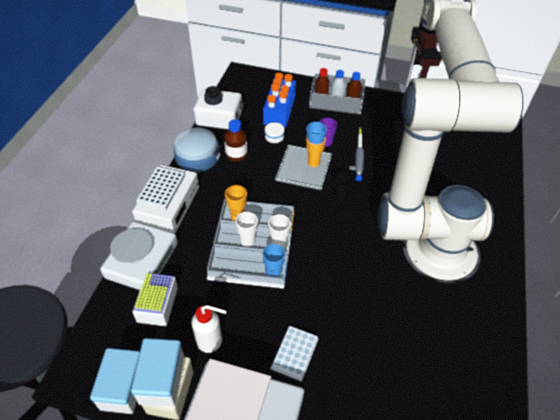

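```bash
cat > h.py <<'E'
from rig import arm,camera,calibration
import cv2,numpy as np
from scipy.spatial.transform import Rotation as R
def rays(n,uv):
    c=calibration(n);K=c["intrinsics"]
    uv=np.atleast_2d(uv).astype(float)
    d=np.c_[(uv[:,0]-K[0,2])/K[0,0],-(uv[:,1]-K[1,2])/K[1,1],-np.ones(len(uv))]
    return np.array(c["xyz"]),R.from_quat(c["rotation"]).apply(d)
def onz(n,uv,z):
    o,d=rays(n,uv); return o+d*((z-o[2])/d[:,2])[:,None]
def cloud(n,d):
    v,u=np.mgrid[:420,:560]; o,r=rays(n,np.c_[u.ravel(),v.ravel()])
    return (o+r*d.ravel()[:,None]).reshape(420,560,3)
def proj(n,P):
    c=calibration(n);K=c["intrinsics"]
    q=R.from_quat(c["rotation"]).inv().apply(np.atleast_2d(P)-c["xyz"])
    return np.c_[K[0,2]+K[0,0]*q[:,0]/-q[:,2],K[1,2]-K[1,1]*q[:,1]/-q[:,2]]
E
python3 - <<'E'
from h import *
print(R.from_quat(arm.get_obs()["orientation"]).as_matrix().round(3))
E
```

```text
[[ 0.298 -0.     0.955]
 [-0.955  0.002  0.298]
 [-0.002 -1.     0.   ]]
```

```bash
cat > meas.py <<'E'
from h import *
def rimfit(P,m,h,tol=0.006):
    # circle fit of points of the mask near rim height h
    q=P[m&(abs(P[...,2]-h)<tol)][:,:2]
    if len(q)<8: return None,len(q),None
    A=np.c_[2*q,np.ones(len(q))]; b=(q**2).sum(1)
    s=np.linalg.lstsq(A,b,rcond=None)[0]; return s[:2],len(q),np.sqrt(s[2]+s[0]**2+s[1]**2)
E
python3 - <<'E'
from meas import *
for n in("top","side"):
    p=cv2.imread(f"pics/{n}0.png"); d=np.load(f"pics/{n}0.npy"); P=cloud(n,d)
    print(n,"bench z",np.median(P[300:330,200:240,2]) )
    hsv=cv2.cvtColor(p,cv2.COLOR_BGR2HSV)
    V=(d>0)&(P[...,0]>.2)&(P[...,0]<.8)&(abs(P[...,1])<.55)&(P[...,2]>.02)
    for nm,lo,hi in (("blue",(95,90,60),(115,255,255)),("amber",(10,130,90),(28,255,255)),("white",(0,0,130),(180,50,255)),("purple",(125,80,50),(160,255,255))):
        m=(cv2.inRange(hsv,lo,hi)>0)&V
        k,l,st,ce=cv2.connectedComponentsWithStats(m.astype(np.uint8))
        for i in range(1,k):
            if st[i,4]<60: continue
            mm=l==i; z=np.percentile(P[mm][:,2],97)
            print(nm,st[i],P[mm].mean(0).round(3),"ztop",z.round(3),rimfit(P,mm,z,.004))
E
```

```text
top bench z 0.0008501552146423785
blue [343 110  15   9  73] [ 0.793 -0.129  0.04 ] ztop 0.056 (array([ 0.79191682, -0.12910584]), 12, np.float64(0.006533905983555655))
blue [383 114  19  18 257] [ 0.737 -0.216  0.144] ztop 0.149 (array([ 0.73803643, -0.21655978]), 103, np.float64(0.014918499710019233))
blue [ 451  141   69   40 1342] [ 0.647 -0.453  0.066] ztop 0.076 (array([ 0.65078683, -0.4728755 ]), 451, np.float64(0.05188932247995592))
blue [399 220  29  27 620] [ 0.466 -0.26   0.121] ztop 0.165 (array([ 0.46415735, -0.25050403]), 97, np.float64(0.031019078401942846))
blue [205 223  27  26 332] [0.474 0.231 0.073] ztop 0.101 (array([0.47101022, 0.2229135 ]), 71, np.float64(0.030781905162063042))
amber [374 115  19  27 243] [ 0.728 -0.197  0.101] ztop 0.114 (array([ 0.73448256, -0.21214246]), 29, np.float64(0.017681511815177364))
amber [496 140  28  14 249] [ 0.677 -0.514  0.107] ztop 0.112 (array([ 0.67738796, -0.51523363]), 112, np.float64(0.01936206456879842))
amber [469 145  13  11 113] [ 0.671 -0.429  0.108] ztop 0.112 (array([ 0.67044278, -0.42936557]), 49, np.float64(0.010
[... 4544 characters left out ...]
81]), 71, np.float64(0.049926535825805196))
white [208 266  76  17 278] [0.542 0.275 0.03 ] ztop 0.039 (array([0.56939834, 0.10896437]), 58, np.float64(0.18122172391230512))
white [133 277  42  46 373] [0.737 0.46  0.049] ztop 0.066 (array([0.75460594, 0.42734331]), 50, np.float64(0.0543758283325039))
white [201 305  25   8  82] [0.555 0.477 0.182] ztop 0.194 (array([0.55423625, 0.47804286]), 18, np.float64(0.009549371348707068))
white [192 314  28  36 680] [0.567 0.501 0.094] ztop 0.134 (array([0.57643056, 0.48079546]), 51, np.float64(0.020695285677892413))
purple [320 118  17  25 246] [ 0.443 -0.378  0.065] ztop 0.089 (array([ 0.45008386, -0.37330006]), 18, np.float64(0.03194294890066172))
```

```bash
python3 - <<'E'
import cv2
p=cv2.imread("pics/top0.png"); cv2.imwrite("pics/c1.png",cv2.resize(p[140:300,180:480],None,fx=2.6,fy=2.6,interpolation=2))
p=cv2.imread("pics/side0.png"); cv2.imwrite("pics/c2.png",cv2.resize(p[90:300,180:390],None,fx=2.8,fy=2.8,interpolation=2))
E
```

```text
(no output)
```

View pics/c1.png

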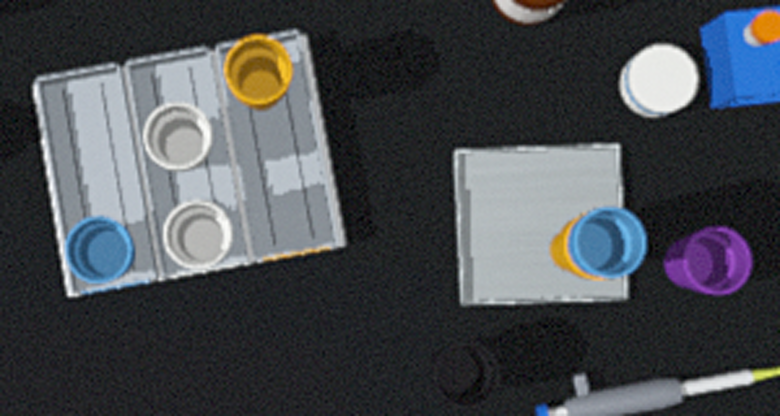

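View pics/c2.png

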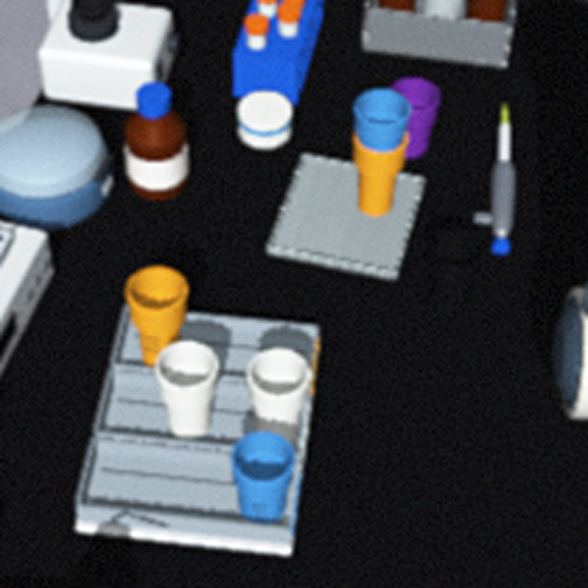

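```bash
python3 - <<'E'
from meas import *
def scan(n,ps):
  d=np.load(f"pics/{n}0.npy"); P=cloud(n,d); Q=P[(P[...,0]>.38)&(P[...,0]<.75)&(P[...,1]>-.05)&(P[...,1]<.32)&(d>0)]
  up=Q[(Q[:,2]>.005)&(Q[:,2]<.16)]
  r=cv2.minAreaRect(up[:,:2].astype(np.float32)*1000); print(n,"rect",r)
  # yaw via sharpness of side walls: wall-height pts y-histogram
  W=up[(up[:,2]>.028)&(up[:,2]<.040)][:,:2]
  best=max(((np.sum(np.histogram(W@[-np.sin(a),np.cos(a)],bins=np.arange(-.3,.5,.003))[0].astype(float)**2)),a) for a in np.radians(np.arange(-20,20,.5)))
  a=best[1]; print("yaw",np.degrees(a))
  t=W@[-np.sin(a),np.cos(a)]; h,e=np.histogram(t,bins=np.arange(-.3,.5,.004)); print([(round(e[i]+.002,3),int(h[i])) for i in range(len(h)) if h[i]>25])
  B=up[(up[:,2]>.038)&(up[:,2]<.05)][:,:2]; s=B@[np.cos(a),np.sin(a)]; h,e=np.histogram(s,bins=np.arange(.3,.8,.003)); print("back",[(round(e[i]+.0015,3),int(h[i])) for i in range(len(h)) if h[i]>8])
  F=up[(up[:,2]>.006)&(up[:,2]<.05)]; s=F[:,:2]@[np.cos(a),np.sin(a)]; print("front min/max s",np.percentile(s,[.2,1,99,99.8]), "t",np.percentile(F[:,:2]@[-np.sin(a),np.cos(a)],[.2,1,99,99.8]))
scan("top",0);scan("side",0)
E
```

```text
top rect ((564.6485595703125, 134.54652404785156), (368.5595703125, 369.4844665527344), 89.78368377685547)
yaw 9.0
[(np.float64(-0.086), 33), (np.float64(-0.082), 69), (np.float64(0.002), 89), (np.float64(0.01), 94), (np.float64(0.094), 83), (np.float64(0.098), 28), (np.float64(0.102), 52), (np.float64(0.106), 66), (np.float64(0.186), 28), (np.float64(0.19), 91)]
back [(np.float64(0.659), 9), (np.float64(0.686), 82), (np.float64(0.689), 31)]
front min/max s [0.41377284 0.46433548 0.68725212 0.74059009] t [-0.12655314 -0.09143157  0.19679422  0.21835579]
side rect ((564.8181762695312, 135.21493530273438), (369.5310974121094, 369.2061767578125), 89.97354125976562)
yaw 9.0
[(np.float64(-0.086), 56), (np.float64(-0.002), 33), (np.float64(0.006), 27), (np.float64(0.01), 29), (np.float64(0.09), 34), (np.float64(0.094), 64), (np.float64(0.102), 69), (np.float64(0.186), 105), (np.float64(0.19), 57)]
back [(np.float64(0.488), 10), (np.float64(0.494), 9), (np.float64(0.509), 14), (np.float64(0.515), 9), (np.float64(0.686), 23), (np.float64(0.689), 66)]
front min/max s [0.38755346 0.41784001 0.73313187 0.76660383] t [-0.14029576 -0.09788694  0.19732377  0.23668803]
```

The lanes run, from left to right, small, medium, large, with a yaw of about 9°. The rim heights and radii match the given sizes. The nested pair is at (0.4655, -0.251) with its top at z = 0.163.

```bash
python3 -m crank '[[0,0.02,0.03,0,0,0,0.11],[0,0.02,0.03,0,0,0,0.12],[0,0.022,0.03,0,0,0,0.12],[0,0.025,0.03,0,0,0,0.12],[0,0.025,0.03,0,0,0,0.12]]' 40; python3 -m crank '[[0,0.025,0.03,0,0,0,0.12],[0,0.025,0.03,0,0,0,0.12],[0,0.025,0.03,0,0,0,0.12],[0,0.025,0.03,0,0,0,0.12],[0,0.025,0.025,0,0,0,0.12]]'; python3 -m crank '[[0,0.025,0.02,0,0,0,0.12],[0,0.02,0.006,0,0,0,0.118],[0,0,0,0,0,0,0],[0,0,0,0,0,0,0]]'
```

```text
time: 0.52
tcp_pos: [0.2914, -0.4212, 0.2411]
orientation: [-0.667, 0.234, -0.233, 0.668]
ft_force: [1.0, -0.0, -0.1]
gripper_width: 0.088
time: 0.93
tcp_pos: [0.4167, -0.2755, 0.2415]
orientation: [-0.707, 0.025, -0.025, 0.707]
ft_force: [-0.0, -1.6, -0.5]
gripper_width: 0.0881
time: 1.27
tcp_pos: [0.4612, -0.2511, 0.2408]
orientation: [-0.705, -0.056, 0.057, 0.705]
ft_force: [0.3, -0.5, 0.2]
gripper_width: 0.0876
```

```bash
python3 -m crank '[[0,0.0045,0,-0.025,0,0,0],[0,0,0,-0.03,0,0,0],[0,0,0,-0.025,0,0,0],[0,0,0,-0.015,0,0,0],[0.15,0,0,0,0,0,0]]' 8; python3 -m crank '[[0.18,0,0,0,0,0,0],[0.2,0,0,0,0,0,0]]';  python3 - <<'E'
from h import *
print(arm.get_obs()["tcp_pos"])
for n,b in (("top",(170,290,360,500)),("side",(80,230,240,390))):
    p,d=camera(n); cv2.imwrite(f"pics/{n}1.png",cv2.resize(p[b[0]:b[1],b[2]:b[3],::-1],None,fx=3.5,fy=3.5,interpolation=2))
E
```

```text
time: 1.68
tcp_pos: [0.4626, -0.2517, 0.142]
orientation: [-0.703, -0.053, 0.057, 0.706]
ft_force: [-0.4, -0.3, -0.2]
gripper_width: 0.0838
time: 1.85
tcp_pos: [0.4653, -0.2526, 0.1483]
orientation: [0.705, 0.056, -0.055, -0.704]
ft_force: [2.0, 0.1, 0.2]
gripper_width: 0.072
[ 0.46528916 -0.25262767  0.14826694]
```

View pics/top1.png

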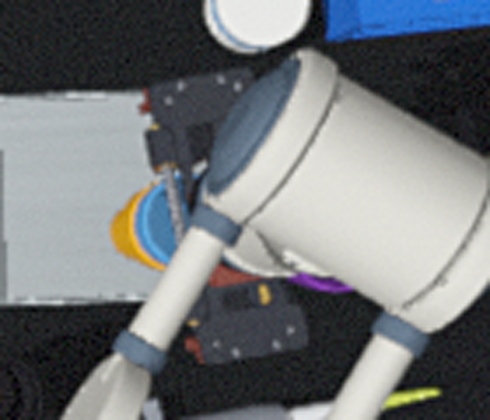

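View pics/side1.png

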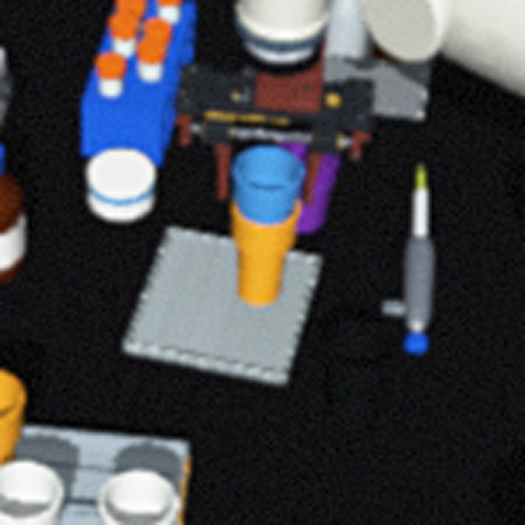

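```bash
python3 - <<'E'
from h import *
t=arm.get_obs()["tcp_pos"]
u=np.array([np.cos(.158),np.sin(.158),0]); 
for s in (.042,-.042): 
    q=t+s*u+[0,0,-.019]
    print("side crop", (proj("side",q)-[240,80])*3.5,"top crop",(proj("top",q)-[360,170])*3.5)
for z in (.209,.26): print("body top crop",(proj("top",[t[0],t[1],z])-[360,170])*3.5)
for n in("top","side"):
    p,d=camera(n);P=cloud(n,d);hsv=cv2.cvtColor(p[:,:,::-1].copy(),cv2.COLOR_BGR2HSV)
    m=(cv2.inRange(hsv,(95,90,60),(115,255,255))>0)&(np.hypot(P[...,0]-.4655,P[...,1]+.251)<.05)&(P[...,2]<.17)
    z=np.percentile(P[m][:,2],97)
    print(n,z,rimfit(P,m,z,.004) if 0 else __import__("meas").rimfit(P,m,z,.004))
E
```

```text
side crop [[222.36321155 192.35146007]] top crop [[166.11279198 160.68845967]]
side crop [[310.31413654 200.51795159]] top crop [[190.83205951 279.84577546]]
body top crop [[209.41622161 214.3471699 ]]
body top crop [[231.87460901 210.20143669]]
top 0.16665560958188783 (array([ 0.46385632, -0.24966175]), 27, np.float64(0.030438107062873362))
side 0.1664300227805889 (array([ 0.46683963, -0.25129018]), 52, np.float64(0.030639484254422054))
```

```bash
python3 -m crank '[[0.22,0,0.0015,-0.002,0,0,0],[0.24,0,0,0,0,0,0],[0.27,0,0,0,0,0,0],[0.32,0,0,0,0,0,0],[0.4,0,0,0,0,0,0]]' 8; python3 -m crank '[[0.5,0,0,0,0,0,0],[0.5,0,0,0,0,0,0]]' 12
```

```text
time: 2.47
tcp_pos: [0.4655, -0.2502, 0.1447]
orientation: [0.705, 0.057, -0.057, -0.705]
ft_force: [-0.1, -0.2, -0.3]
gripper_width: 0.0642
time: 2.63
tcp_pos: [0.4654, -0.2502, 0.1447]
orientation: [0.705, 0.057, -0.056, -0.705]
ft_force: [0.6, -0.1, -0.3]
gripper_width: 0.0646
```

Gripped, with an opening of 64 mm. I'll lift it straight up slowly.

```bash
python3 -m crank '[[0.5,0,0,0.006,0,0,0],[0.5,0,0,0.01,0,0,0],[0.5,0,0,0.012,0,0,0],[0.5,0,0,0.014,0,0,0],[0.5,0,0,0.014,0,0,0]]'; python3 -m crank '[[0.5,0,0,0.014,0,0,0],[0.5,0,0,0.012,0,0,0],[0.5,0,0,0.01,0,0,0],[0.5,0,0,0,0,0,0]]'; python3 - <<'E'
from h import *
p,d=camera("side"); cv2.imwrite("pics/side2.png",cv2.resize(p[60:280,200:390,::-1],None,fx=2.7,fy=2.7,interpolation=2))
E
```

```text
time: 3.05
tcp_pos: [0.4656, -0.2503, 0.2028]
orientation: [0.705, 0.057, -0.056, -0.705]
ft_force: [-0.1, 0.2, -1.5]
gripper_width: 0.0643
time: 3.38
tcp_pos: [0.4661, -0.2507, 0.2401]
orientation: [0.706, 0.058, -0.055, -0.704]
ft_force: [0.7, 0.1, 0.4]
gripper_width: 0.0644
```

View pics/side2.png

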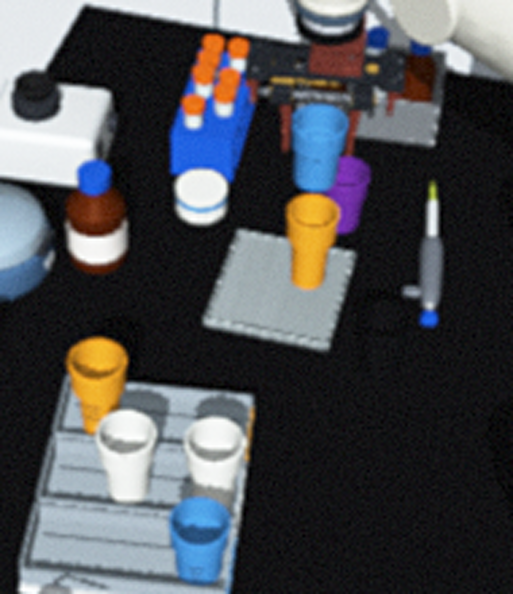

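The small cup came out straight and the large one is still standing. Next I carry the small cup to the back of its lane.

```bash
python3 -m crank '[[0.5,0.004,0.015,0,0,0,0],[0.5,0.007,0.025,0,0,0,0],[0.5,0.008,0.03,0,0,0,0],[0.5,0.008,0.03,0,0,0,0],[0.5,0.008,0.03,0,0,0,0]]'; python3 -m crank '[[0.5,0.008,0.03,0,0,0,0],[0.5,0.008,0.03,0,0,0,0],[0.5,0.008,0.03,0,0,0,0],[0.5,0.008,0.03,0,0,0,0],[0.5,0.008,0.03,0,0,0,0]]';python3 -m crank '[[0.5,0.008,0.03,0,0,0,0],[0.5,0.008,0.03,0,0,0,0],[0.5,0.008,0.03,0,0,0,0],[0.5,0.008,0.03,0,0,0,0],[0.5,0.008,0.03,0,0,0,0]]';python3 -m crank '[[0.5,0.008,0.03,0,0,0,0],[0.5,0.007,0.025,0,0,0,0],[0.5,0.004,0.009,0,0,0,0],[0.5,0,0,0,0,0,0],[0.5,0,0,0,0,0,0]]'
```

```text
time: 3.85
tcp_pos: [0.5002, -0.119, 0.2355]
orientation: [-0.705, -0.056, 0.057, 0.705]
ft_force: [0.9, -0.4, -1.1]
gripper_width: 0.0644
time: 4.27
tcp_pos: [0.5402, 0.0313, 0.2355]
orientation: [-0.705, -0.056, 0.057, 0.705]
ft_force: [-0.4, -0.5, -0.0]
gripper_width: 0.0645
time: 4.68
tcp_pos: [0.5803, 0.1813, 0.2353]
orientation: [0.705, 0.056, -0.057, -0.705]
ft_force: [-0.5, -0.7, -0.0]
gripper_width: 0.064
time: 5.1
tcp_pos: [0.5993, 0.2433, 0.2355]
orientation: [0.705, 0.056, -0.057, -0.704]
ft_force: [0.6, -0.1, -0.3]
gripper_width: 0.0641
```

```bash
python3 -m crank '[[0.5,-0.002,0,-0.02,0,0,0],[0.5,0,0,-0.03,0,0,0],[0.5,0,0,-0.03,0,0,0],[0.5,0,0,-0.03,0,0,0],[0.5,0,0,-0.02,0,0,0]]'; python3 -m crank '[[0.5,0,0,-0.01,0,0,0],[0.5,0,0,-0.006,0,0,0],[0.5,0,0,-0.003,0,0,0],[0.5,0,0,0,0,0,0]]'; python3 - <<'E'
from h import *
p,d=camera("side"); cv2.imwrite("pics/side3.png",cv2.resize(p[140:300,180:340,::-1],None,fx=3.5,fy=3.5,interpolation=2))
print(arm.get_obs()["ft_force"],arm.get_obs()["tcp_pos"])
E
```

```text
time: 5.52
tcp_pos: [0.5963, 0.2412, 0.1034]
orientation: [0.705, 0.055, -0.057, -0.704]
ft_force: [-0.9, -0.5, -0.2]
gripper_width: 0.0644
time: 5.85
tcp_pos: [0.5979, 0.2433, 0.0887]
orientation: [-0.705, -0.057, 0.056, 0.705]
ft_force: [-0.8, 0.3, -0.4]
gripper_width: 0.0643
[ 0.2530789  -0.09423468  0.19303833] [0.59813696 0.24357675 0.08933487]
```

View pics/side3.png

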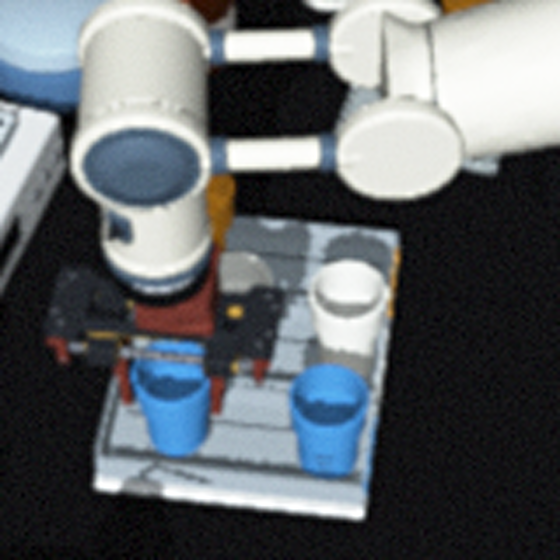

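```bash
python3 -m crank '[[0.5,0,0,-0.003,0,0,0],[0.5,0,0,-0.003,0,0,0],[0.5,0,0,-0.002,0,0,0],[0.5,0,0,0,0,0,0]]'; python3 -m crank '[[0.5,0,0,-0.001,0,0,0],[0.5,0,0,-0.001,0,0,0],[0.5,0,0,0,0,0,0]]'
```

```text
time: 6.23
tcp_pos: [0.5973, 0.2438, 0.0793]
orientation: [0.705, 0.056, -0.057, -0.705]
ft_force: [-0.1, 0.1, -0.7]
gripper_width: 0.0642
time: 6.48
tcp_pos: [0.5975, 0.2439, 0.0787]
orientation: [-0.705, -0.057, 0.056, 0.705]
ft_force: [-1.9, -0.6, 4.0]
gripper_width: 0.0644
```

```bash
python3 -m crank '[[0.22,0,0,0,0,0,0],[0.15,0,0,0,0,0,0],[0.05,0,0,0,0,0,0],[0,0,0,0,0,0,0],[0,0,0,0,0,0,0]]'; python3 -m crank '[[0,0,0,0.01,0,0,0],[0,0,0,0.02,0,0,0],[0,0,0,0.03,0,0,0],[0,0,0,0.035,0,0,0],[0,0,0,0.035,0,0,0]]';  python3 - <<'E'
from meas import *
for n in("top","side"):
    p,d=camera(n);P=cloud(n,d);hsv=cv2.cvtColor(p[:,:,::-1].copy(),cv2.COLOR_BGR2HSV)
    for nm,c in(("small",(.597,.243)),("oldL",(.638,.064)),("newL",(.4655,-.25))):
        col=((95,90,60),(115,255,255)) if nm=="small" else ((10,130,90),(28,255,255))
        m=(cv2.inRange(hsv,*col)>0)&(np.hypot(P[...,0]-c[0],P[...,1]-c[1])<.05)&(P[...,2]<.17)&(d>0)
        if m.sum()<30: continue
        z=np.percentile(P[m][:,2],97); print(n,nm,z,rimfit(P,m,z,.004))
    cv2.imwrite(f"pics/{n}4.png",p[:,:,::-1])
E
```

```text
time: 6.9
tcp_pos: [0.5974, 0.2437, 0.0773]
orientation: [0.705, 0.056, -0.057, -0.705]
ft_force: [-0.8, -0.8, 0.5]
gripper_width: 0.0874
time: 7.32
tcp_pos: [0.597, 0.2436, 0.2092]
orientation: [0.705, 0.056, -0.057, -0.705]
ft_force: [1.0, -0.5, -1.0]
gripper_width: 0.0876
top small 0.09926309127366856 (array([0.59708369, 0.24035095]), 26, np.float64(0.028789717350237998))
top oldL 0.12915860195940876 (array([0.63712188, 0.06480947]), 85, np.float64(0.030896598941868136))
top newL 0.12015892507637983 (array([ 0.46339994, -0.25139546]), 83, np.float64(0.030970716944969702))
side small 0.1001153796914946 (array([0.59823697, 0.24118733]), 72, np.float64(0.030942335534639678))
side oldL 0.1289882347287124 (array([0.62449633, 0.04177234]), 8, np.float64(0.009207046792918642))
side newL 0.03378299167224691 (array([ 0.46031977, -0.23370549]), 8, np.float64(0.006341968683257242))
```

View pics/side4.png

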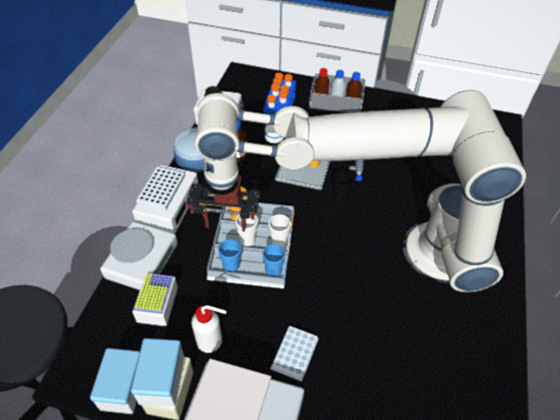

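```bash
python3 -m crank '[[0,0.006,-0.02,0,0,0,0],[0,0.006,-0.03,0,0,0,0],[0,0.007,-0.035,0,0,0,0],[0,0.007,-0.035,0,0,0,0],[0,0.007,-0.03,0,0,0,0]]'; python3 -m crank '[[0,0.005,-0.02,0,0,0,0],[0,0.002,-0.009,0,0,0,0],[0,0,0,0,0,0,0],[0,0,0,0,0,0,0]]'
```

```text
time: 7.83
tcp_pos: [0.6304, 0.0918, 0.2078]
orientation: [0.705, 0.056, -0.056, -0.705]
ft_force: [0.2, 0.1, -1.5]
gripper_width: 0.0876
time: 8.17
tcp_pos: [0.6373, 0.0653, 0.2076]
orientation: [-0.705, -0.056, 0.056, 0.705]
ft_force: [1.0, -0.2, 0.4]
gripper_width: 0.0875
```

```bash
python3 -m crank '[[0,0.0005,-0.001,-0.02,0,0,0],[0,0,0,-0.03,0,0,0],[0,0,0,-0.025,0,0,0],[0,0,0,-0.015,0,0,0],[0,0,0,-0.01,0,0,0]]'; python3 -m crank '[[0.15,0,0,0,0,0,0],[0.2,0,0,0,0,0,0],[0.24,0,0,0,0,0,0],[0.28,0,0,0,0,0,0],[0.4,0,0,0,0,0,0]]' 8; python3 -m crank '[[0.5,0,0,0,0,0,0],[0.5,0,0,0,0,0,0],[0.5,0,0,0,0,0,0]]' 12
```

```text
time: 8.58
tcp_pos: [0.6365, 0.0659, 0.1048]
orientation: [-0.705, -0.056, 0.059, 0.705]
ft_force: [-0.6, 0.5, -1.1]
gripper_width: 0.0875
time: 9.0
tcp_pos: [0.6387, 0.064, 0.1098]
orientation: [-0.705, -0.058, 0.055, 0.705]
ft_force: [-0.6, -0.3, 3.3]
gripper_width: 0.0645
time: 9.25
tcp_pos: [0.6387, 0.0639, 0.1097]
orientation: [-0.705, -0.058, 0.055, 0.705]
ft_force: [-1.1, 0.2, 5.9]
gripper_width: 0.0641
```

```bash
python3 -m crank '[[0.5,0,0,0.006,0,0,0],[0.5,0,0,0.008,0,0,0],[0.5,-0.01,-0.002,0.004,0,0,0],[0.5,-0.02,-0.004,0,0,0,0],[0.5,-0.025,-0.005,0,0,0,0]]'; python3 -m crank '[[0.5,-0.027,-0.005,0,0,0,0],[0.5,-0.025,-0.005,0,0,0,0],[0.5,-0.02,-0.004,0,0,0,0],[0.5,-0.01,-0.002,0,0,0,0],[0.5,0,0,0,0,0,0]]'; python3 -m crank '[[0.5,0,0,0,0,0,0]]';python3 - <<'E'
from h import *
p,d=camera("side"); cv2.imwrite("pics/side5.png",cv2.resize(p[140:300,180:340,::-1],None,fx=3.5,fy=3.5,interpolation=2))
E
```

```text
time: 9.67
tcp_pos: [0.5831, 0.0527, 0.1261]
orientation: [0.705, 0.057, -0.056, -0.705]
ft_force: [-0.1, -0.2, 0.0]
gripper_width: 0.0643
time: 10.08
tcp_pos: [0.4996, 0.0364, 0.1265]
orientation: [0.705, 0.057, -0.056, -0.705]
ft_force: [0.1, -0.3, -0.7]
gripper_width: 0.0646
time: 10.17
tcp_pos: [0.5011, 0.0367, 0.1264]
orientation: [0.705, 0.057, -0.056, -0.705]
ft_force: [0.8, 0.6, 0.6]
gripper_width: 0.0645
```

View pics/side5.png

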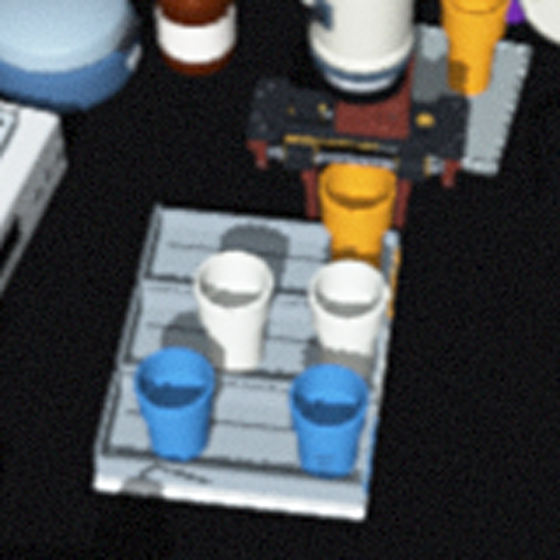

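```bash
python3 -m crank '[[0.5,0,0,-0.006,0,0,0],[0.5,0,0,-0.005,0,0,0],[0.5,0,0,-0.003,0,0,0],[0.5,0,0,0,0,0,0]]'; python3 -m crank '[[0.5,0,0,-0.001,0,0,0],[0.5,0,0,-0.001,0,0,0],[0.5,0,0,0,0,0,0]]'
```

```text
time: 10.55
tcp_pos: [0.5007, 0.0369, 0.1102]
orientation: [-0.705, -0.056, 0.057, 0.705]
ft_force: [0.7, -0.1, -0.4]
gripper_width: 0.0643
time: 10.8
tcp_pos: [0.501, 0.0368, 0.1098]
orientation: [0.705, 0.057, -0.056, -0.705]
ft_force: [0.5, 0.3, 0.2]
gripper_width: 0.0643
```

```bash
python3 -m crank '[[0.5,0,0,-0.0015,0,0,0],[0.5,0,0,0,0,0,0],[0.5,0,0,0,0,0,0]]'; 
```

```text
time: 11.05
tcp_pos: [0.5011, 0.0368, 0.1097]
orientation: [0.705, 0.057, -0.056, -0.705]
ft_force: [-3.1, -0.3, 7.1]
gripper_width: 0.0645
```

Contact again at the same height as before, so the cup is on the floor. I'll release it and go up.

```bash
python3 -m crank '[[0.24,0,0,0,0,0,0],[0.15,0,0,0,0,0,0],[0.05,0,0,0,0,0,0],[0,0,0,0,0,0,0],[0,0,0,0,0,0,0]]'; python3 -m crank '[[0,0,0,0.01,0,0,0],[0,0,0,0.02,0,0,0],[0,0,0,0.03,0,0,0],[0,0,0,0.035,0,0,0],[0,0,0,0,0,0,0]]'; python3 -m crank '[[0,0,-0.03,0,0,0,0],[0,0,-0.035,0,0,0,0],[0,-0.005,-0.035,0,0,0,0],[0,-0.006,-0.035,0,0,0,0],[0,-0.006,-0.035,0,0,0,0]]'; python3 -m crank '[[0,-0.006,-0.035,0,0,0,0],[0,-0.006,-0.035,0,0,0,0],[0,-0.006,-0.03,0,0,0,0],[0,0,-0.01,0,0,0,0],[0,0,0,0,0,0,0]]'; python3 - <<'E'
from meas import *
print(arm.get_obs()["tcp_pos"])
for n in("top","side"):
    p,d=camera(n);P=cloud(n,d);hsv=cv2.cvtColor(p[:,:,::-1].copy(),cv2.COLOR_BGR2HSV)
    for nm,c in(("small",(.597,.243)),("oldL",(.501,.037)),("newL",(.4655,-.25))):
        col=((95,90,60),(115,255,255)) if nm=="small" else ((10,130,90),(28,255,255))
        m=(cv2.inRange(hsv,*col)>0)&(np.hypot(P[...,0]-c[0],P[...,1]-c[1])<.05)&(P[...,2]<.17)&(d>0)
        if m.sum()<30: continue
        z=np.percentile(P[m][:,2],97); print(n,nm,z,rimfit(P,m,z,.004))
    cv2.imwrite(f"pics/{n}6.png",p[:,:,::-1])
E
```

```text
time: 11.47
tcp_pos: [0.5008, 0.0368, 0.1078]
orientation: [-0.705, -0.056, 0.057, 0.705]
ft_force: [0.1, -0.5, -0.1]
gripper_width: 0.0871
time: 11.88
tcp_pos: [0.5031, 0.0368, 0.2117]
orientation: [0.705, 0.061, -0.052, -0.705]
ft_force: [0.6, -0.0, 1.4]
gripper_width: 0.0878
time: 12.3
tcp_pos: [0.4836, -0.1347, 0.2039]
orientation: [0.705, 0.057, -0.056, -0.705]
ft_force: [1.0, 0.1, 0.8]
gripper_width: 0.0876
time: 12.72
tcp_pos: [0.4655, -0.2452, 0.2033]
orientation: [0.705, 0.055, -0.055, -0.705]
ft_force: [0.9, 0.1, 0.4]
gripper_width: 0.0876
[ 0.46551747 -0.24522906  0.20334197]
top small 0.09984692961692743 (array([0.59610968, 0.24238498]), 81, np.float64(0.030833563460055346))
top oldL 0.13005377126199247 (array([0.49955692, 0.03737786]), 76, np.float64(0.030709523885689288))
top newL 0.12053715639614762 (array([ 0.46368164, -0.25043806]), 46, np.float64(0.030277724528304472))
side small 0.09992977402936477 (array([0.59816031, 0.2411512 ]), 73, np.float64(0.03103964203969406))
side oldL 0.13042924135548106 (array([0.50127755, 0.03614067]), 52, np.float64(0.03068694008644561))
side newL 0.12137319745687036 (array([ 0.46657908, -0.25220147]), 51, np.float64(0.030312019246701596))
```

View pics/side6.png

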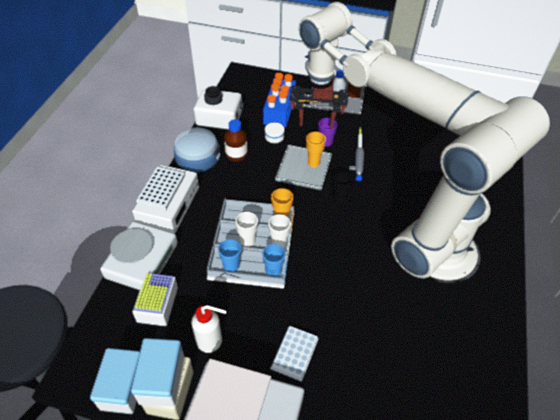

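```bash
python3 -m crank '[[0,0,-0.006,-0.02,0,0,0],[0,0,0,-0.03,0,0,0],[0,0,0,-0.025,0,0,0],[0,0,0,-0.018,0,0,0],[0,0,0,-0.01,0,0,0]]'; python3 -m crank '[[0.15,0,0,0,0,0,0],[0.2,0,0,0,0,0,0],[0.24,0,0,0,0,0,0],[0.28,0,0,0,0,0,0],[0.4,0,0,0,0,0,0]]' 8; python3 -m crank '[[0.5,0,0,0,0,0,0],[0.5,0,0,0,0,0,0],[0.5,0,0,0,0,0,0]]' 12
```

```text
time: 13.23
tcp_pos: [0.4656, -0.2466, 0.0974]
orientation: [-0.704, -0.056, 0.058, 0.706]
ft_force: [-0.1, 1.3, 0.0]
gripper_width: 0.0876
time: 13.65
tcp_pos: [0.4667, -0.2496, 0.1019]
orientation: [0.705, 0.057, -0.056, -0.704]
ft_force: [0.1, 0.5, 3.2]
gripper_width: 0.062
time: 13.9
tcp_pos: [0.4666, -0.2497, 0.1019]
orientation: [0.705, 0.057, -0.056, -0.704]
ft_force: [-0.9, 0.5, 6.0]
gripper_width: 0.0622
```

```bash
python3 -m crank '[[0.5,0,0,0.01,0,0,0],[0.5,0,0,0.02,0,0,0],[0.5,0,0,0.03,0,0,0],[0.5,0,0,0.03,0,0,0],[0.5,0,0,0.03,0,0,0]]'; python3 -m crank '[[0.5,0,0,0.02,0,0,0],[0.5,0,0,0.01,0,0,0],[0.5,0.007,0.013,0,0,0,0],[0.5,0.012,0.024,0,0,0,0],[0.5,0.014,0.027,0,0,0,0]]'; python3 -m crank '[[0.5,0.014,0.027,0,0,0,0],[0.5,0.014,0.027,0,0,0,0],[0.5,0.014,0.027,0,0,0,0],[0.5,0.014,0.027,0,0,0,0],[0.5,0.014,0.027,0,0,0,0]]'; python3 -m crank '[[0.5,0.014,0.027,0,0,0,0],[0.5,0.014,0.027,0,0,0,0],[0.5,0.014,0.027,0,0,0,0],[0.5,0.01,0.02,0,0,0,0],[0.5,0.004,0.007,0,0,0,0]]'; python3 -m crank '[[0.5,0,0,0,0,0,0],[0.5,0,0,0,0,0,0]]'
```

```text
time: 14.32
tcp_pos: [0.4655, -0.2491, 0.2215]
orientation: [-0.705, -0.056, 0.057, 0.705]
ft_force: [0.5, -0.1, -0.5]
gripper_width: 0.0622
time: 14.73
tcp_pos: [0.4986, -0.1854, 0.2496]
orientation: [-0.705, -0.055, 0.056, 0.705]
ft_force: [0.9, -0.4, -1.0]
gripper_width: 0.0624
time: 15.15
tcp_pos: [0.5691, -0.0488, 0.2491]
orientation: [-0.705, -0.056, 0.057, 0.705]
ft_force: [0.3, -0.5, 0.2]
gripper_width: 0.0622
time: 15.57
tcp_pos: [0.6253, 0.0608, 0.2483]
orientation: [-0.704, -0.057, 0.059, 0.705]
ft_force: [0.1, 0.7, -0.1]
gripper_width: 0.0623
time: 15.73
tcp_pos: [0.6246, 0.0573, 0.2493]
orientation: [0.705, 0.056, -0.057, -0.705]
ft_force: [0.5, -0.3, -0.6]
gripper_width: 0.0622
```

```bash
python3 -m crank '[[0.5,0.001,0,-0.015,0,0,0],[0.5,0,0,-0.025,0,0,0],[0.5,0,0,-0.025,0,0,0],[0.5,0,0,-0.025,0,0,0],[0.5,0,0,-0.02,0,0,0]]'; python3 -m crank '[[0.5,0,0,-0.01,0,0,0],[0.5,0,0,-0.005,0,0,0],[0.5,0,0,-0.003,0,0,0],[0.5,0,0,0,0,0,0]]'; python3 - <<'E'
from h import *
p,d=camera("side"); cv2.imwrite("pics/side7.png",cv2.resize(p[140:300,180:340,::-1],None,fx=3.5,fy=3.5,interpolation=2))
E
```

```text
time: 16.15
tcp_pos: [0.6249, 0.0557, 0.1382]
orientation: [0.705, 0.055, -0.056, -0.705]
ft_force: [-0.4, -1.4, -1.5]
gripper_width: 0.0625
time: 16.48
tcp_pos: [0.6261, 0.0572, 0.1229]
orientation: [0.705, 0.057, -0.056, -0.705]
ft_force: [-0.1, 0.3, -0.4]
gripper_width: 0.0623
```

View pics/side7.png

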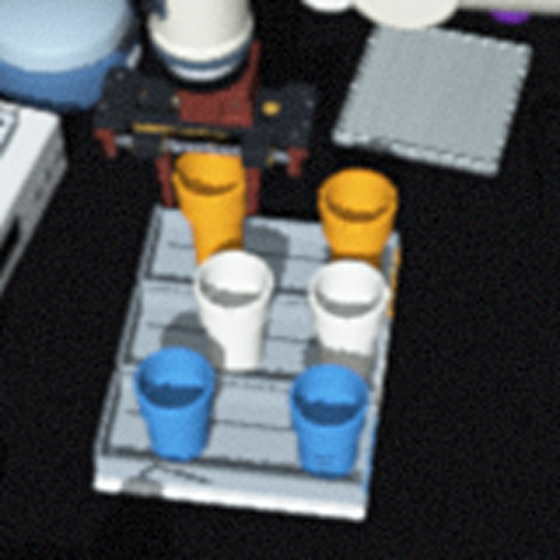

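```bash
python3 -m crank '[[0.5,0,0,-0.004,0,0,0],[0.5,0,0,-0.003,0,0,0],[0.5,0,0,-0.002,0,0,0],[0.5,0,0,0,0,0,0]]'; python3 -m crank '[[0.5,0,0,-0.001,0,0,0],[0.5,0,0,-0.001,0,0,0],[0.5,0,0,0,0,0,0]]'
```

```text
time: 16.87
tcp_pos: [0.6258, 0.0579, 0.1127]
orientation: [-0.705, -0.056, 0.057, 0.705]
ft_force: [-0.7, -0.1, -1.0]
gripper_width: 0.0623
time: 17.12
tcp_pos: [0.626, 0.0578, 0.1111]
orientation: [0.705, 0.057, -0.056, -0.705]
ft_force: [-0.1, -0.1, 0.1]
gripper_width: 0.0629
```

```bash
python3 -m crank '[[0.5,0,0,-0.001,0,0,0],[0.5,0,0,-0.0005,0,0,0],[0.5,0,0,0,0,0,0]]'
```

```text
time: 17.37
tcp_pos: [0.626, 0.0578, 0.111]
orientation: [-0.705, -0.057, 0.056, 0.705]
ft_force: [-2.3, -0.6, 5.3]
gripper_width: 0.0622
```

Contact at the expected height. I'll release, go up and back off clear of the view.

```bash
python3 -m crank '[[0.24,0,0,0,0,0,0],[0.15,0,0,0,0,0,0],[0.05,0,0,0,0,0,0],[0,0,0,0,0,0,0],[0,0,0,0,0,0,0]]'; python3 -m crank '[[0,0,0,0.01,0,0,0],[0,0,0,0.02,0,0,0],[0,0,0,0.03,0,0,0],[0,0,0,0.035,0,0,0],[0,0,0,0.03,0,0,0]]'; python3 -m crank '[[0,-0.005,-0.03,0,0,0,0],[0,-0.01,-0.035,0,0,0,0],[0,-0.01,-0.035,0,0,0,0],[0,-0.01,-0.035,0,0,0,0],[0,-0.01,-0.035,0,0,0,0]]'; python3 -m crank '[[0,-0.006,-0.035,0,0,0,0],[0,-0.006,-0.035,0,0,0,0],[0,-0.006,-0.03,0,0,0,0],[0,0,-0.01,0,0,0,0],[0,0,0,0,0,0,0]]'; python3 - <<'E'
from meas import *
a=np.radians(9);c,s=np.cos(a),np.sin(a)
for n in("top","side"):
    p,d=camera(n);P=cloud(n,d);hsv=cv2.cvtColor(p[:,:,::-1].copy(),cv2.COLOR_BGR2HSV)
    for nm,q,t0 in(("newS",(.597,.243),.1465),("oldS",(.472,.222),.1465),("oldL",(.501,.037),-.0415),("newL",(.626,.0578),-.0415)):
        col=((95,90,60),(115,255,255)) if nm[3]=="S" else ((10,130,90),(28,255,255))
        m=(cv2.inRange(hsv,*col)>0)&(np.hypot(P[...,0]-q[0],P[...,1]-q[1])<.05)&(P[...,2]<.17)&(d>0)
        if m.sum()<30: print(n,nm,"hidden");continue
        z=np.percentile(P[m][:,2],97); r=rimfit(P,m,z,.004);w=r[0]
        print(n,nm,"rim",z.round(3),w.round(4),"lane x,y",(w[0]*c+w[1]*s-.577).round(4),(-w[0]*s+w[1]*c-t0).round(4))
    cv2.imwrite(f"pics/{n}8.png",p[:,:,::-1])
E
```

```text
time: 17.78
tcp_pos: [0.6259, 0.0578, 0.1093]
orientation: [0.705, 0.056, -0.057, -0.705]
ft_force: [0.4, -0.6, -0.1]
gripper_width: 0.0865
time: 18.2
tcp_pos: [0.6257, 0.0578, 0.2374]
orientation: [0.705, 0.057, -0.056, -0.705]
ft_force: [0.4, -0.6, 1.4]
gripper_width: 0.0879
time: 18.62
tcp_pos: [0.5803, -0.1136, 0.2357]
orientation: [0.705, 0.057, -0.056, -0.705]
ft_force: [1.1, 0.0, -0.4]
gripper_width: 0.0877
time: 19.03
tcp_pos: [0.5625, -0.2245, 0.235]
orientation: [0.705, 0.055, -0.055, -0.705]
ft_force: [-0.6, -0.5, -0.7]
gripper_width: 0.0878
top newS rim 0.099 [0.5961 0.2428] lane x,y 0.0498 0.0001
top oldS rim 0.1 [0.4712 0.2229] lane x,y -0.0767 -0.0001
top oldL rim 0.13 [0.4996 0.0374] lane x,y -0.0777 0.0003
top newL rim 0.13 [0.6222 0.0554] lane x,y 0.0462 -0.0011
side newS rim 0.1 [0.5984 0.2414] lane x,y 0.0517 -0.0017
side oldS rim 0.1 [0.4732 0.2215] lane x,y -0.075 -0.0018
side oldL rim 0.131 [0.5014 0.0364] lane x,y -0.0761 -0.001
side newL rim 0.131 [0.6244 0.0547] lane x,y 0.0483 -0.0021
```

View pics/side8.png

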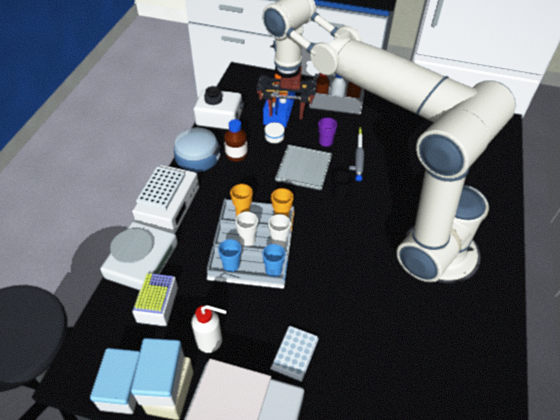

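View pics/top8.png

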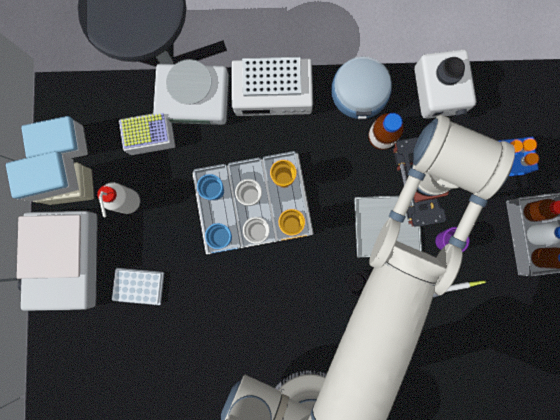

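```bash
python3 -m crank '[[0,0,0,0,0,0,0],[0,0,0,0,0,0,0]]'; python3 -c "
from rig import arm
print(arm.close_job())"
```

```text
time: 19.3
tcp_pos: [0.5634, -0.2206, 0.2349]
orientation: [-0.705, -0.057, 0.057, 0.705]
ft_force: [-0.4, -0.2, 0.1]
gripper_width: 0.0876
the job is handed in; nothing more can be done
None
```

All four cups are where the task wants them, and I handed the job in at 19.3 s (limit 67 s). No verdict came back.

I pulled the new small cup straight out of the nest and stood it at the back of the small lane. Then I moved the older large cup to the front lip and stood the new large cup behind it. I lowered each cup until I felt contact with the floor before opening the gripper.

Last check, from both cameras with the arm backed clear. The lane positions rely on my own estimate of the lanes, with a yaw of about 9°:

| Cup | x from lane middle | Allowed x |
|---|---|---|
| New small | about +51 mm | 0 to +95 mm |
| Older small (not touched) | about -76 mm | -100 to -52 mm |
| New large | about +47 mm | 0 to +95 mm |
| Older large | about -77 mm | -100 to -52 mm |

- **Across the lanes:** every cup is within about 2 mm of its lane's centre line; 25 mm is allowed.
- **Height:** rims read 2–4 mm higher than expected. The two older cups read about 3 mm high before I moved anything, so I take most of this as camera bias.
- **Upright:** all four look upright in the pictures. I did not measure tilt separately.
- **Small disagreement:** the new large cup's rim reads 2–4 mm off the point where I released it, which is within tolerance.
- **Everything else:** the medium cups and bystanders look unmoved where visible. In the last pictures the arm hides parts of the area around the lids and pipette in the top view, but both show in the side view.

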